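# Feel how full the knocked-over tin is and empty it into the right vessel

### The job

The blue tin of steel mixing balls has been knocked over: stand it upright on the cork mat, then lift it clear, tilt it slowly to about 30 degrees and hold it there for a second to feel how much is in it. If it is well filled (six balls) pour all of them into the grey pot, if there is hardly anything in it (two balls) pour them into the white bowl, keeping the other vessel empty. Then stand the empty tin upright on the cork mat again and let go; leave the other things on the bench where they are.

Things in the scene. Friction and masses are not known exactly. Their poses are not given: they have to be found in the camera images.
- tin_mid (a point): Centre of the opaque tin: 60 x 60 mm section, 110 mm long, blue with a yellow band, walls 3 mm, 135 to 165 g empty. x: along it from closed bottom to mouth (each 55 mm away), up when it stands; y: across it, square to the flat faces to grip (60 mm apart); z: towards its pouring side. It starts lying with z up, its mouth roughly to the robot's left (+y). Grip it within 35 mm of the mouth end.
- tin_mouth (a point): Middle of the tin's mouth end, axes as at its centre. Only the +z part (39 mm) is open, a lid covers the rest. To pour, turn the mouth over towards +z until that face is below and the bottom is 5 degrees or more above level: the balls roll out there. Inside are either six or two loose polished steel balls (21 mm, 38 g each: 228 g or 76 g); none roll out as it lies.
- mat_top (a point): Centre of the top face of the square cork mat, 120 x 120 mm, 4 mm thick, fixed on the bench. z axis up.
- pot: Grey round pot, fixed on the bench: 150 mm across at the rim, 140 mm at the foot, 80 mm tall, wall 4 mm, floor 5 mm thick. Origin: centre of its underside, at bench height; z up. Takes the six balls.
- bowl: White round bowl, fixed on the bench: 120 mm across at the rim, 96 mm at the foot, 50 mm tall, wall 4 mm, floor 5 mm thick. Origin: centre of its underside, at bench height; z up. Takes the two balls. Pot and bowl may have changed places.
- brush_pot: Bystander, loose, leave alone: terracotta pot of paint brushes, 80 mm across, 245 mm tall.
- oil_bottle: Bystander, loose, leave alone: amber bottle, 60 mm across, 170 mm tall.
- food_can: Bystander, loose, leave alone: closed steel can with paper label, 74 mm across, 110 mm tall.
- flat_brush: Bystander, loose, leave alone: flat brush lying on the bench nearest the robot.
- screwdriver: Bystander, loose, leave alone: screwdriver lying on the bench, beyond the cork mat.
- tin: The same tin once more: here the origin is at the centre of the face it lies on at the start (30 mm from its centre, on the -z side); axes as for the point.

How it is judged:
On the way, in this order (a step that is already met when the one before it is completed fails the run):
1. the tin stands upright on the cork mat (angle between tin_mid's own x axis and vertical below 0.12 rad and horizontal distance between tin_mid and mat_top below 0.045 m and height (world z) of tin_mid between 0.052 and 0.066 m), for 0.2 s.
2. the tin is lifted clear and held tilted 17 to 45 degrees, turning slowly or not at all, for half a second (height (world z) of tin_mid above 0.09 m and angle between tin_mid's own x axis and vertical between 0.3 and 0.79 rad and angular speed of tin below 0.6 rad/s), for 0.5 s.
3. all six balls lie in the pot, or both of two in the bowl, and the other vessel is empty (((contact force between pot and anything else above 2.05 N and contact force between bowl and anything else below 0.1 N) or (contact force between bowl and anything else between 0.56 and 1.3 N and contact force between pot and anything else below 0.1 N))), for 0.2 s.
At the end, for the whole second after the job is handed in: All the balls lie in the right vessel (six: pot, two: bowl; judged by the weight it bears), the other is empty; the emptied tin (under 1.75 N) stands at rest on the cork mat, upright within 7 degrees, its centre within 45 mm of the mat's centre (all of step 1 and ((contact force between pot and anything else above 2.05 N and contact force between bowl and anything else below 0.1 N) or (contact force between bowl and anything else between 0.56 and 1.3 N and contact force between pot and anything else below 0.1 N)) and contact force between tin and anything else below 1.75 N and linear speed of tin below 0.02 m/s and angular speed of tin below 0.2 rad/s); the robot touches nothing.
It fails at once if the brush pot is moved more than 40 mm (distance of brush_pot from where it was at the start of the episode above 0.04 m).
It fails at once if the oil bottle is moved more than 40 mm (distance of oil_bottle from where it was at the start of the episode above 0.04 m).
It fails at once if the food can is moved more than 40 mm (distance of food_can from where it was at the start of the episode above 0.04 m).
It fails at once if the flat brush is moved more than 40 mm (distance of flat_brush from where it was at the start of the episode above 0.04 m).
It fails at once if the screwdriver is moved more than 40 mm (distance of screwdriver from where it was at the start of the episode above 0.04 m).
It also fails if it takes over 72 s, if anything falls off the work surface, if the arm or the gripper's body presses on something with over 40 N, if the wrist force passes 120 N, or if a joint passes its speed limit or range.

### The arm

A 6-joint arm with a two-finger parallel gripper is mounted at the origin on the work surface. World frame = base frame: x ahead of the robot, y to its left, z up, the work surface at z = 0. Lengths are in m, angles in rad, forces in N, time in s.
With the tool pointing down it reaches from about 0.2 to 0.875 m from the base axis. Payload 3.4 kg.
Tool frame: the origin (TCP) lies at the very end of the fingers, on their centre line; the grasp point (between the pads) lies 19 mm behind it; z points along the fingers, y is the line along which they close (so a half turn about z gives the same grasp; the last joint's range is limited). The gripper opens to 94 mm and grips with 3 to 60 N. Pads are 16 mm wide; open, the fingers measure 119 mm over their backs; the gripper's body (75 mm by 177 mm) begins 78 mm behind the grasp point.
Start: joints at [-1.275, 0.276, 1.505, -0, 1.361, -0.121], TCP at [0.233, -0.526, 0.205] pointing down, gripper open.
Joint ranges: [-2.89, 2.89], [-0.75, 2.08], [0.22, 2.7], [-1.18, 4.32], [0.11, 2.71], [-2.7, 2.7]. Speed limits (rad/s): [2.57, 2.57, 3.14, 3.14, 3.14, 3.14].

### API

Orientations are given as a 3x3 rotation matrix whose columns are the frame's x, y, z axes.
In Python, from bench import manip, viewer, ticket, nets gives the robot as it stands. The module is installed in compiled form; this text tells all that it offers.
- The arm moves only by the tool servo_tool, never from a script. Its argument "commands" is one flat list of numbers, 7 for each row, row after row: the shift along the tool's x, y, z in cm, then the turn, a rotation vector about the tool's x, y, z in degrees, then the closure in counts, from 0 (fully open) to 255 (shut). In form: [tx, ty, tz, rx, ry, rz, hand, tx, ty, tz, rx, ry, rz, hand, ...]. A call has 1 to 12 rows; each row is the pose to reach, as a shift and turn from the pose commanded when the call began, along the tool's axes at that moment; what a row does not reach only later rows make up. A row lasts 1/10 s, in which the tool goes at most 50 mm and 8.59 degrees, less where a joint would pass 70% of its speed; a pose out of reach is approached as far as the arm can. A call with a gripper value outside its range is refused whole. The fingers move at their own pace and stop on an object; "force" is the grip in N (left out, the last holds). Time passes only in rows, so rows that repeat a pose let the fingers close. It gives the time, the measured TCP pose, the force, the opening and the grip force at its end, in the units of the state.
- manip.state(): the state, without advancing time (a new reading comes with each control period).
- viewer.camera(name): name is "scene" or "top" or "wrist"; returns the picture (420x560x3 uint8, red, green, blue); there is no depth.
- viewer.calibration(name): a dict with "K" (3x3 intrinsics, pixels), "world_to_cam" (4x4, takes a point from world to camera coordinates). Camera axes: x right, y up, looking along -z (the intrinsics and any distortion apply to the point x, -y, -z); pixel columns grow to the right and rows downward; lengths in m; the calibration is good to about 2 mm. A picture is of the moment at which its call begins: read the wrist's pose just before it. calibration takes no time and is no camera call; for the wrist camera it gives the pose at the moment of the call.
- ticket.close_job(): hands the job in; it is judged then, once.
Trained networks look in the newest picture that a camera, given by its name, has taken for a name from the list of things; names that differ only in an ending like _2 or _b are one class to them, and where a whole thing is asked for, a point or a joint stands for the part that bears it (a point fixed in the world has none). Each returns a list of dicts, best first, with "confidence" (0 to 1); they miss things now and then, are a little off and sometimes report something else, mostly with a low value. They report only what shows in the picture. A call takes as long as a camera call.
- nets.cut_out(target, camera): "mask" (420x560 bool, what is visible of it) and "extent" ([left, top, right, bottom] in pixels, round what is visible of it).
- nets.spot_point(target, camera): "xy" ([column, row] in pixels: a listed point, or the origin of a listed thing).
The state is a dict: "clock": time; "joints": joint angles; "joint_velocities": joint speeds; "joint_torque": joint torques, N m; "position": TCP position; "tcp_rot": TCP orientation; "wrist_force": force on the tool from outside, world axes, zero at the start; "torque": the same for the moment, N m; "opening": finger opening in m; "grasp_force": force on a finger pad.
Only numpy, scipy, OpenCV 4.12 (cv2) and the standard library are available. Lean on these libraries where they do the work, as an engineer would, in place of code of your own. Each camera call takes 0.05 s, during which the arm holds its last target. There are 200 camera calls.

## Working session

There is one attempt and no reset: what is moved stays moved. The work goes in short steps, Python scripts to look and compute and a tool call to move; the robot and the scene stay as the last step left them, time stands still between calls to the robot, and variables do not carry over. Pictures are saved under pics/ and viewed, at most 10 in all, crops included, and the job is handed in when it is done.

Besides the shell and the picture viewer there is one more tool, called after "Request:" by a JSON object that holds its "fn" and its "kwargs". servo_tool: Moves the arm, as the interface text tells. Its arguments: {"type":"object","properties":{"commands":{"type":"array","items":{"type":"number"}},"force":{"type":"number"}},"required":["commands"]}

```bash
mkdir -p pics
cat > h.py <<'E'
import numpy as np, cv2
from bench import manip, viewer, ticket, nets
def ray(cam,uv):
    c=viewer.calibration(cam);K=np.array(c["K"]);T=np.array(c["world_to_cam"])
    d=np.linalg.inv(K)@[uv[0],uv[1],1.]; d=np.array([d[0],-d[1],-d[2]])
    return -T[:3,:3].T@T[:3,3], T[:3,:3].T@d
def atz(cam,uv,z):
    o,d=ray(cam,uv); return o+d*(z-o[2])/d[2]
def tri(a,b):
    A=0;B=0
    for cam,uv in (a,b):
        o,d=ray(cam,uv);d=d/np.linalg.norm(d);P=np.eye(3)-np.outer(d,d);A=A+P;B=B+P@o
    return np.linalg.solve(A,B)
def save(cam,n):
    im=viewer.camera(cam);cv2.imwrite(f"pics/{n}.png",im[:,:,::-1]);return im
E
python3 - <<'E'
from h import *
np.set_printoptions(precision=3,suppress=True)
a=save("scene","s0");b=save("top","t0");cv2.imwrite("pics/b0.png",cv2.resize(np.hstack([a,b]),(800,300))[:,:,::-1])
for n in ["tin_mid","tin_mouth","mat_top","pot","bowl","tin","brush_pot","oil_bottle","food_can","flat_brush","screwdriver"]:
    r={c:nets.spot_point(n,c)[:1] for c in("scene","top")}
    s=[(c,r[c][0]["xy"],round(r[c][0]["confidence"],2)) for c in r if r[c]]
    print(n,s, tri(*[(x[0],x[1]) for x in s]) if len(s)==2 else "", [atz(x[0],x[1],{"tin_mid":.03,"tin_mouth":.03,"mat_top":.004}.get(n,0)) for x in s])
print(manip.state())
E
```

```text
tin_mid [('scene', [366.6, 268.1], 0.86), ('top', [169.7, 212.1], 0.59)] [0.535 0.228 0.041] [array([0.529, 0.226, 0.03 ]), array([0.537, 0.23 , 0.03 ])]
tin_mouth [('scene', [387.8, 275.9], 0.59), ('top', [141.1, 215.3], 0.68)] [0.523 0.282 0.053] [array([0.512, 0.278, 0.03 ]), array([0.526, 0.291, 0.03 ])]
mat_top [('scene', [309.9, 213.9], 0.81), ('top', [273.4, 238.3], 0.87)] [0.496 0.009 0.02 ] [array([0.485, 0.007, 0.004]), array([0.501, 0.004, 0.004])]
pot [('scene', [248.9, 194.5], 0.58)]  [array([ 0.548, -0.166,  0.   ])]
bowl [('scene', [225.0, 141.8], 0.76), ('top', [443.1, 272.1], 0.82)] [ 0.455 -0.363  0.003] [array([ 0.452, -0.362,  0.   ]), array([ 0.456, -0.366,  0.   ])]
tin [('scene', [364.9, 269.4], 0.34), ('top', [170.7, 214.8], 0.95)] [0.533 0.226 0.028] [array([0.52, 0.22, 0.  ]), array([0.537, 0.234, 0.   ])]
brush_pot [('scene', [214.9, 268.3], 0.75), ('top', [311.8, 120.9], 0.69)] [ 0.776 -0.063  0.01 ] [array([ 0.774, -0.069,  0.   ]), array([ 0.779, -0.062,  0.   ])]
oil_bottle [('scene', [189.7, 234.0], 0.82), ('top', [372.1, 140.4], 0.77)] [ 0.746 -0.202 
[... 308 characters left out ...]
6)] [0.38  0.097 0.021] [array([0.369, 0.088, 0.   ]), array([0.379, 0.103, 0.   ])]
screwdriver [('scene', [271.2, 285.6], 0.77)]  [array([0.713, 0.071, 0.   ])]
{'clock': 1.2, 'joints': array([-1.275,  0.276,  1.505,  0.   ,  1.361, -0.121]), 'joint_velocities': array([ 0.001, -0.   , -0.001, -0.001, -0.001,  0.   ]), 'joint_torque': array([ -0.001, -40.448, -23.75 ,   0.07 ,   0.025,  -0.   ]), 'position': array([ 0.233, -0.526,  0.205]), 'tcp_rot': array([[ 0.914,  0.405,  0.   ],
       [ 0.405, -0.914, -0.   ],
       [-0.   ,  0.   , -1.   ]]), 'wrist_force': array([-0.793, -1.353,  0.677]), 'torque': array([-0.006, -0.038,  0.063]), 'grasp_force': 0.0, 'opening': 0.09426376005528535}
```

View pics/t0.png

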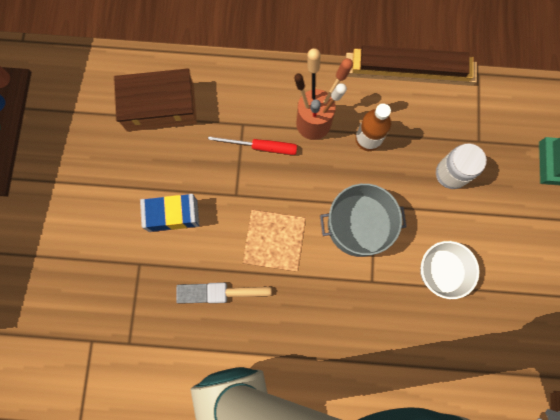

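View pics/s0.png

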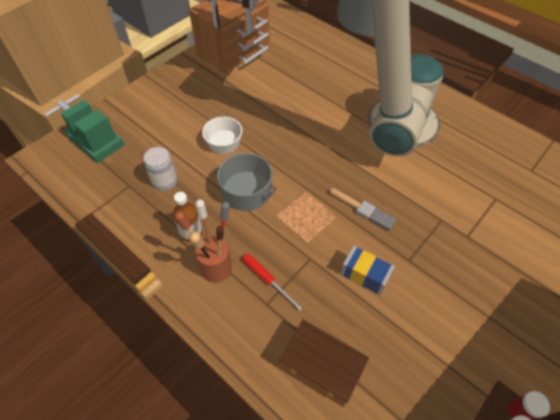

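The top picture shows the tin lying at about (170,212) with its mouth to the left, the mat at (274,239), the pot at (365,220) and the bowl at (450,270). The scene picture agrees. The bystanders are well off the planned path. I'll move above the tin to measure it with the wrist camera.

Request:
{"fn": "servo_tool", "kwargs": {"commands": [57.8, -57.1, -6, 0, 0, -70, 0, 57.8, -57.1, -6, 0, 0, -70, 0, 57.8, -57.1, -6, 0, 0, -70, 0, 57.8, -57.1, -6, 0, 0, -70, 0, 57.8, -57.1, -6, 0, 0, -70, 0, 57.8, -57.1, -6, 0, 0, -70, 0, 57.8, -57.1, -6, 0, 0, -70, 0, 57.8, -57.1, -6, 0, 0, -70, 0, 57.8, -57.1, -6, 0, 0, -70, 0, 57.8, -57.1, -6, 0, 0, -70, 0, 57.8, -57.1, -6, 0, 0, -70, 0, 57.8, -57.1, -6, 0, 0, -70, 0]}}

```text
clock: 2.4
position: [0.4522, 0.0331, 0.2502]
tcp_rot: [[-0.068, 0.998, 0.001], [0.998, 0.068, -0.0], [-0.001, 0.001, -1.0]]
wrist_force: [0.8, -1.6, 0.2]
opening: 0.094
grasp_force: 0.0
```

Request:
{"fn": "servo_tool", "kwargs": {"commands": [19, 9.3, 0, 0, 0, 0, 0, 19, 9.3, 0, 0, 0, 0, 0, 19, 9.3, 0, 0, 0, 0, 0, 19, 9.3, 0, 0, 0, 0, 0, 19, 9.3, 0, 0, 0, 0, 0, 19, 9.3, 0, 0, 0, 0, 0, 19, 9.3, 0, 0, 0, 0, 0]}}

```text
clock: 3.1
position: [0.5311, 0.2259, 0.2494]
tcp_rot: [[-0.068, 0.998, -0.001], [0.998, 0.068, -0.001], [-0.001, -0.001, -1.0]]
wrist_force: [-0.2, -0.2, 0.0]
opening: 0.0935
grasp_force: 0.0
```

```bash
cat >> h.py <<'E'
from scipy.spatial.transform import Rotation as Ro
np.set_printoptions(precision=3,suppress=True)
def go(p,R):
    "shift cm and rotvec deg in tool axes for a target TCP pose"
    s=manip.state();T=np.array(s["tcp_rot"])
    return (T.T@(np.array(p)-s["position"])*100).round(2), np.degrees(Ro.from_matrix(T.T@np.array(R)).as_rotvec()).round(1)
E
python3 - <<'E'
from h import *
s=manip.state();print(s["position"],s["joints"],s["tcp_rot"])
w=save("wrist","w1")
for n in ["tin_mid","tin_mouth","tin"]:
    for r in nets.spot_point(n,"wrist")[:1]: print(n,r["xy"],r["confidence"],atz("wrist",r["xy"],.03))
for cam in("wrist","top"):
    viewer.camera(cam)
    r=nets.cut_out("tin",cam)[0]; print(cam,r["confidence"],r["extent"])
    c,_=cv2.findContours(r["mask"].astype(np.uint8),0,2); q=cv2.boxPoints(cv2.minAreaRect(max(c,key=len)))
    print(np.array([atz(cam,u,.06) for u in q]))
viewer.camera("top")
for n,z in(("pot",.08),("bowl",.05),("mat_top",.004)):
    r=nets.cut_out(n,"top")
    if r:
        c,_=cv2.findContours(r[0]["mask"].astype(np.uint8),0,2); e=cv2.fitEllipse(max(c,key=len)) if n!="mat_top" else cv2.minAreaRect(max(c,key=len))
        print(n,r[0]["confidence"],e,atz("top",e[0],z))
viewer.camera("scene")
for n,z in(("pot",.0),("mat_top",.004)):
    print(n,[(r["xy"],atz("scene",r["xy"],z)) for r in nets.spot_point(n,"scene")[:1]])
E
```

```text
[0.531 0.226 0.249] [ 0.282  0.259  1.42  -0.001  1.464  0.215] [[-0.068  0.998 -0.001]
 [ 0.998  0.068 -0.001]
 [-0.001 -0.001 -1.   ]]
tin_mid [276.3, 180.9] 0.95 [0.532 0.229 0.03 ]
tin_mouth [270.6, 133.8] 0.85 [0.523 0.279 0.03 ]
tin [439.0, 404.8] 0.74 [ 0.755 -0.04   0.03 ]
wrist 0.93 [238.4, 124.8, 313.6, 240.2]
[[0.493 0.28  0.06 ]
 [0.553 0.292 0.06 ]
 [0.577 0.183 0.06 ]
 [0.513 0.17  0.06 ]]
top 0.86 [143.7, 195.1, 198.6, 234.0]
[[0.554 0.286 0.06 ]
 [0.578 0.171 0.06 ]
 [0.508 0.155 0.06 ]
 [0.485 0.268 0.06 ]]
pot 0.67 ((363.857666015625, 220.05636596679688), (69.69937133789062, 80.45541381835938), 80.48452758789062) [ 0.542 -0.178  0.08 ]
bowl 0.6 ((449.56951904296875, 269.6971130371094), (54.927913665771484, 57.31143569946289), 124.89583587646484) [ 0.457 -0.364  0.05 ]
mat_top 0.61 ((274.4309387207031, 240.239501953125), (55.25519561767578, 54.84685516357422), 8.652542114257812) [0.497 0.002 0.004]
pot [([244.5, 191.9], array([ 0.55 , -0.182,  0.   ]))]
mat_top [([306.2, 215.2], array([0.495, 0.002, 0.004]))]
```

View pics/w1.png

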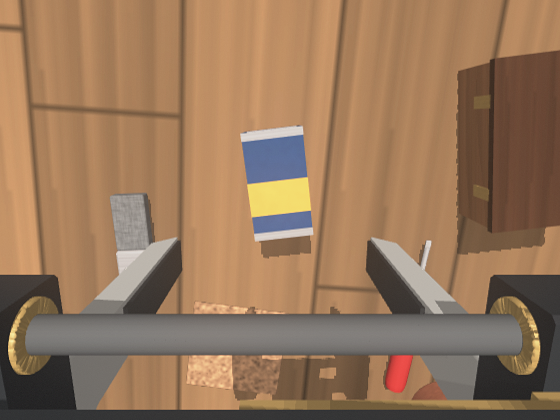

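The wrist picture shows the tin's top face with corners about (241,135), (302,127), (312,233) and (255,241), and the mouth end up in the image. The axis azimuth is about 100.5°.

```bash
cat >> h.py <<'E'
def frame(z,y):
    z=np.array(z,float);z/=np.linalg.norm(z);y=np.array(y,float);y-=z*(y@z);y/=np.linalg.norm(y)
    return np.c_[np.cross(y,z),y,z]
E
python3 - <<'E'
from h import *
a=np.radians(100.5);X=np.array([np.cos(a),np.sin(a),0]);f=np.radians(25)
z=-np.sin(f)*X-np.cos(f)*np.array([0,0,1]);R=frame(z,[np.sin(a),-np.cos(a),0])
t=np.array([.533,.230,.03])+.033*X+.019*z
print(t,R);print(go(t-.09*z,R),go(t,R))
E
```

```text
[0.528 0.255 0.013] [[-0.165  0.983  0.077]
 [ 0.891  0.182 -0.416]
 [-0.423  0.    -0.906]]
(array([ 6.56, -0.58, 15.53]), array([ -1.4, -25. ,  -6.5])) (array([ 2.78, -0.14, 23.68]), array([ -1.4, -25. ,  -6.5]))
```

Request:
{"fn": "servo_tool", "kwargs": {"commands": [6.6, -0.6, 15.5, -1.4, -25, -6.5, 0, 6.6, -0.6, 15.5, -1.4, -25, -6.5, 0, 6.6, -0.6, 15.5, -1.4, -25, -6.5, 0, 6.6, -0.6, 15.5, -1.4, -25, -6.5, 0, 6.6, -0.6, 15.5, -1.4, -25, -6.5, 0, 4.5, -0.35, 20, -1.4, -25, -6.5, 0, 2.8, -0.15, 23.7, -1.4, -25, -6.5, 0, 2.8, -0.15, 23.7, -1.4, -25, -6.5, 0, 2.8, -0.15, 23.7, -1.4, -25, -6.5, 0]}}

```text
clock: 4.75
position: [0.5302, 0.2538, 0.0155]
tcp_rot: [[-0.161, 0.984, 0.078], [0.892, 0.179, -0.415], [-0.422, 0.003, -0.907]]
wrist_force: [0.3, 0.3, 0.1]
opening: 0.0942
grasp_force: 0.0
```

Run:
```python
from h import *
s=manip.state();print(s["position"],s["joints"],s["tcp_rot"],s["wrist_force"]);save("wrist","w2")
```

```text
[0.53  0.254 0.015] [ 0.587  0.573  1.627 -0.438  1.159  0.629] [[-0.161  0.984  0.078]
 [ 0.892  0.179 -0.415]
 [-0.422  0.003 -0.907]] [0.328 0.255 0.088]
```

View pics/w2.png

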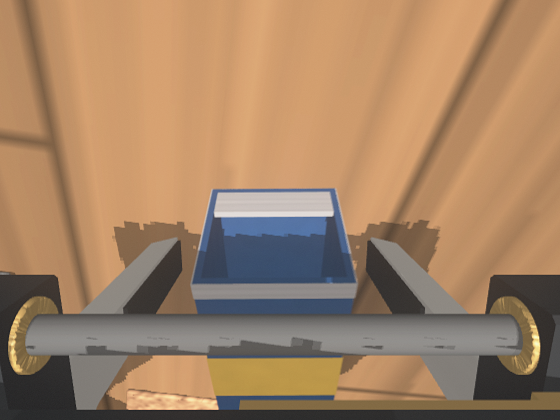

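The picture shows the fingers straddling the tin near its mouth and well centred, with the opening visible at (275,250).

Request:
{"fn": "servo_tool", "kwargs": {"commands": [0, 0, 0, 0, 0, 0, 255, 0, 0, 0, 0, 0, 0, 255, 0, 0, 0, 0, 0, 0, 255, 0, 0, 0, 0, 0, 0, 255, 0, 0, 0, 0, 0, 0, 255, 0, 0, 0, 0, 0, 0, 255, 0, 0, 0, 0, 0, 0, 255, 0, 0, 0, 0, 0, 0, 255], "force": 55}}

```text
clock: 5.6
position: [0.5289, 0.2553, 0.013]
tcp_rot: [[-0.165, 0.983, 0.078], [0.891, 0.182, -0.415], [-0.423, 0.001, -0.906]]
wrist_force: [-0.0, 1.5, 3.9]
opening: 0.0597
grasp_force: 54.9
```

Request:
{"fn": "servo_tool", "kwargs": {"commands": [-1, 0, -2.2, 0, 0, 0, 255, -2.1, 0, -4.5, 0, 0, 0, 255, -3.4, 0, -7.2, 0, 0, 0, 255, -4.6, 0, -10, 0, 0, 0, 255, -5.9, 0, -12.7, 0, 0, 0, 255, -5.9, 0, -12.7, 0, 0, 0, 255, -5.9, 0, -12.7, 0, 0, 0, 255, -5.9, 0, -12.7, 0, 0, 0, 255]}}

```text
clock: 6.4
position: [0.5269, 0.2544, 0.1501]
tcp_rot: [[-0.167, 0.983, 0.072], [0.89, 0.181, -0.418], [-0.424, -0.005, -0.906]]
wrist_force: [-0.2, -0.5, -2.4]
opening: 0.0595
grasp_force: 54.9
```

Run:
```python
from h import *
s=manip.state();print(s["position"],s["joints"],s["tcp_rot"],s["wrist_force"],s["torque"])
a=np.radians(0);X=np.array([np.cos(a),np.sin(a),0]);f=np.radians(25)
# carry pose: tool 25 deg below horizontal forward, tin upright; grasp point 33 mm above tin centre
z=np.cos(f)*X-np.sin(f)*np.array([0,0,1]);R=frame(z,[0,-1,0])
for h in(.16,.066):
  t=np.array([.497,.002,h+.033])+.019*z; print(t,go(t,R))
# intermediate: yawed lying
z1=-np.sin(f)*X-np.cos(f)*np.array([0,0,1]);R1=frame(z1,[0,-1,0]);print(go([.48,.05,.22],R1))
```

```text
[0.527 0.254 0.15 ] [ 0.59   0.446  1.475 -0.402  1.421  0.508] [[-0.167  0.983  0.072]
 [ 0.89   0.181 -0.418]
 [-0.424 -0.005 -0.906]] [-0.193 -0.515 -2.364] [ 0.425 -0.001  0.016]
[0.514 0.002 0.185] (array([-23.74,  -5.85,   7.3 ]), array([-37.4,  64.3, 102.2]))
[0.514 0.002 0.091] (array([-19.75,  -5.8 ,  15.81]), array([-37.4,  64.3, 102.2]))
(array([-20.38,  -8.36,   1.87]), array([42.3,  0.3, 91.1]))
```

The lift reads about 2.4 N, which suggests two balls. I'll confirm that in the hold. Next I yaw the tin so its mouth points away from the robot.

Request:
{"fn": "servo_tool", "kwargs": {"commands": [-1.7, -0.7, 0.2, 3.5, 0, 7.6, 255, -3.4, -1.4, 0.3, 7, 0, 15.2, 255, -5.1, -2.1, 0.5, 10.6, 0, 22.8, 255, -6.8, -2.8, 0.6, 14.1, 0.1, 30.4, 255, -8.5, -3.5, 0.8, 17.6, 0.1, 38, 255, -10.2, -4.2, 0.9, 21.1, 0.1, 45.5, 255, -11.9, -4.9, 1.1, 24.7, 0.2, 53.1, 255, -13.6, -5.6, 1.2, 28.2, 0.2, 60.7, 255, -15.3, -6.3, 1.4, 31.7, 0.2, 68.3, 255, -17, -7, 1.5, 35.2, 0.2, 75.9, 255, -18.7, -7.7, 1.7, 38.8, 0.3, 83.5, 255, -20.4, -8.4, 1.9, 42.3, 0.3, 91.1, 255]}}

```text
clock: 7.6
position: [0.4805, 0.0491, 0.2198]
tcp_rot: [[0.907, -0.005, -0.422], [-0.005, -1.0, 0.003], [-0.422, -0.001, -0.907]]
wrist_force: [-0.2, -0.2, -2.9]
opening: 0.06
grasp_force: 54.9
```

Run:
```python
from h import *
s=manip.state();print(s["position"],s["joints"],s["tcp_rot"],s["wrist_force"],s["torque"])
f=np.radians(25);X=np.array([1,0,0])
z=np.cos(f)*X-np.sin(f)*np.array([0,0,1]);R=frame(z,[0,-1,0])
for h in(.14,.064):
  t=np.array([.497,.002,h+.033])+.019*z; print(t,go(t,R))
```

```text
[0.48  0.049 0.22 ] [-0.033  0.396  1.378 -0.012  1.803  1.543] [[ 0.907 -0.005 -0.422]
 [-0.005 -1.     0.003]
 [-0.422 -0.001 -0.907]] [-0.244 -0.185 -2.882] [ 0.055 -0.48   0.003]
[0.514 0.002 0.165] (array([5.4 , 4.7 , 3.54]), array([ 0.1, 90. , -0.3]))
[0.514 0.002 0.089] (array([ 8.6 ,  4.7 , 10.43]), array([ 0.1, 90. , -0.3]))
```

Request:
{"fn": "servo_tool", "kwargs": {"commands": [0.5, 0.4, 0.3, 0, 7.5, 0, 255, 0.9, 0.8, 0.6, 0, 15, 0, 255, 1.4, 1.2, 0.9, 0, 22.5, 0, 255, 1.8, 1.6, 1.2, 0, 30, 0, 255, 2.3, 2, 1.5, 0, 37.5, 0, 255, 2.7, 2.4, 1.8, 0, 45, 0, 255, 3.2, 2.8, 2.1, 0, 52.5, 0, 255, 3.6, 3.2, 2.4, 0, 60, 0, 255, 4.1, 3.5, 2.7, 0, 67.5, 0, 255, 4.5, 3.9, 3, 0, 75, 0, 255, 5, 4.3, 3.3, 0, 82.5, -0.2, 255, 5.4, 4.7, 3.5, 0, 90, -0.3, 255]}}

```text
clock: 8.8
position: [0.5063, 0.0434, 0.1688]
tcp_rot: [[0.724, 0.077, 0.685], [0.008, -0.995, 0.103], [0.69, -0.069, -0.721]]
wrist_force: [0.4, -0.4, -2.7]
opening: 0.0598
grasp_force: 54.9
```

Run:
```python
from h import *
s=manip.state();print(s["position"],s["joints"],s["tcp_rot"],s["wrist_force"],s["torque"])
save("scene","s3")[100:350,150:500]
a=viewer.camera("scene")[130:330,200:440];b=viewer.camera("top")[140:320,180:380]
cv2.imwrite("pics/c3.png",np.hstack([cv2.resize(a,(430,400)),cv2.resize(b,(360,400))])[:,:,::-1])
P={}
for n in("tin_mid","tin_mouth"):
    P[n]=tri(*[(c,nets.spot_point(n,c)[0]["xy"]) for c in("scene","top") if nets.spot_point(n,c)]);print(n,P[n])
```

```text
[0.506 0.043 0.169] [-0.281 -0.094  2.351  1.07   0.335  0.306] [[ 0.724  0.077  0.685]
 [ 0.008 -0.995  0.103]
 [ 0.69  -0.069 -0.721]] [ 0.393 -0.399 -2.655] [-0.062  0.595  0.051]
tin_mid [0.483 0.04  0.157]
tin_mouth [0.495 0.04  0.202]
```

View pics/c3.png

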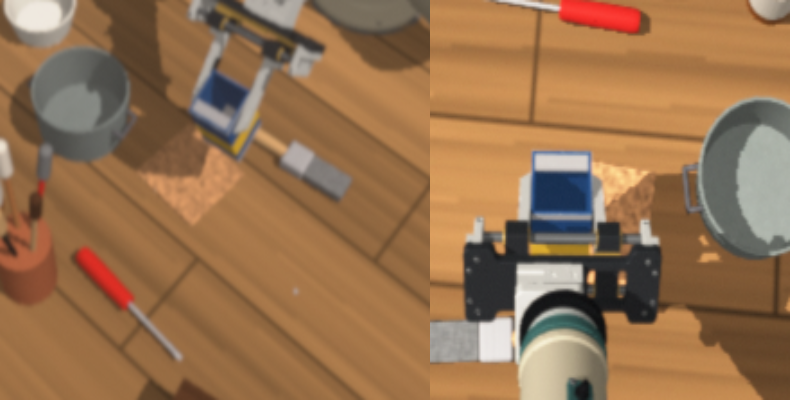

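The scene crop shows the tin held mouth-up, tilted, above and beside the mat. The top crop agrees. The wrist is flipping through its singularity (j5 small, j4 heading for π), so the pose is lagging and I'll keep going.

Run:
```python
from h import *
s=manip.state();print(s["clock"],s["position"],s["joints"])
f=np.radians(25);X=np.array([1,0,0])
z=np.cos(f)*X-np.sin(f)*np.array([0,0,1]);R=frame(z,[0,-1,0])
for h in(.14,.064):
  t=np.array([.497,.002,h+.033])+.019*z; print(t,go(t,R))
```

```text
9.35 [0.509 0.043 0.172] [-0.28  -0.095  2.345  1.062  0.335  0.316]
[0.514 0.002 0.165] (array([-0.11,  4.13,  0.46]), array([-5.8, 21.2, -0.6]))
[0.514 0.002 0.089] (array([-5.38,  4.63,  5.91]), array([-5.8, 21.2, -0.6]))
```

Request:
{"fn": "servo_tool", "kwargs": {"commands": [-0.1, 4.1, 0.5, -5.8, 21, -0.6, 255, -0.1, 4.1, 0.5, -5.8, 21, -0.6, 255, -0.1, 4.1, 0.5, -5.8, 21, -0.6, 255, -0.1, 4.1, 0.5, -5.8, 21, -0.6, 255, -0.1, 4.1, 0.5, -5.8, 21, -0.6, 255, -0.1, 4.1, 0.5, -5.8, 21, -0.6, 255, -0.1, 4.1, 0.5, -5.8, 21, -0.6, 255, -0.1, 4.1, 0.5, -5.8, 21, -0.6, 255, -0.1, 4.1, 0.5, -5.8, 21, -0.6, 255, -0.1, 4.1, 0.5, -5.8, 21, -0.6, 255]}}

```text
clock: 10.35
position: [0.521, 0.0036, 0.1717]
tcp_rot: [[0.438, 0.003, 0.899], [-0.0, -1.0, 0.003], [0.899, -0.002, -0.438]]
wrist_force: [-0.2, -0.0, -2.4]
opening: 0.0596
grasp_force: 54.9
```

Run:
```python
from h import *
s=manip.state();print(s["clock"],s["position"],s["joints"],s["tcp_rot"])
f=np.radians(25);X=np.array([1,0,0])
z=np.cos(f)*X-np.sin(f)*np.array([0,0,1]);R=frame(z,[0,-1,0])
for h in(.14,.064):
  t=np.array([.497,.002,h+.033])+.019*z; print(t,go(t,R))
```

```text
10.35 [0.521 0.004 0.172] [-0.406  0.127  2.694  2.634  0.829 -1.397] [[ 0.438  0.003  0.899]
 [-0.    -1.     0.003]
 [ 0.899 -0.002 -0.438]]
[0.514 0.002 0.165] (array([-0.9 ,  0.16, -0.32]), array([-0.2,  1. , -0. ]))
[0.514 0.002 0.089] (array([-7.73,  0.18,  3.01]), array([-0.2,  1. , -0. ]))
```

Request:
{"fn": "servo_tool", "kwargs": {"commands": [-1.5, 0.1, 0.8, -0.2, 1, 0, 255, -3, 0.2, 1.7, -0.2, 1, 0, 255, -4.5, 0.2, 2.5, -0.2, 1, 0, 255, -6, 0.2, 3.4, -0.2, 1, 0, 255, -7, 0.2, 4, -0.2, 1, 0, 255, -7, 0.2, 4, -0.2, 1, 0, 255]}}

```text
clock: 10.95
position: [0.5624, 0.0015, 0.1166]
tcp_rot: [[0.458, -0.002, 0.889], [-0.001, -1.0, -0.001], [0.889, -0.001, -0.458]]
wrist_force: [0.2, -0.5, -0.8]
opening: 0.0594
grasp_force: 54.9
```

Run:
```python
from h import *
s=manip.state();print(s["clock"],s["position"],s["joints"],s["tcp_rot"],s["wrist_force"])
a=viewer.camera("scene");viewer.camera("top")
for n in("tin_mid","tin_mouth"):
    P=tri(*[(c,nets.spot_point(n,c)[0]["xy"]) for c in("scene","top")]);print(n,P)
cv2.imwrite("pics/c4.png",cv2.resize(a[130:290,200:400],(750,600),interpolation=2)[:,:,::-1])
```

```text
10.95 [0.562 0.001 0.117] [-0.319  0.389  2.692  2.813  1.038 -1.548] [[ 0.458 -0.002  0.889]
 [-0.001 -1.    -0.001]
 [ 0.889 -0.001 -0.458]] [ 0.166 -0.464 -0.828]
tin_mid [ 0.547 -0.002  0.096]
tin_mouth [0.547 0.005 0.151]
```

View pics/c4.png

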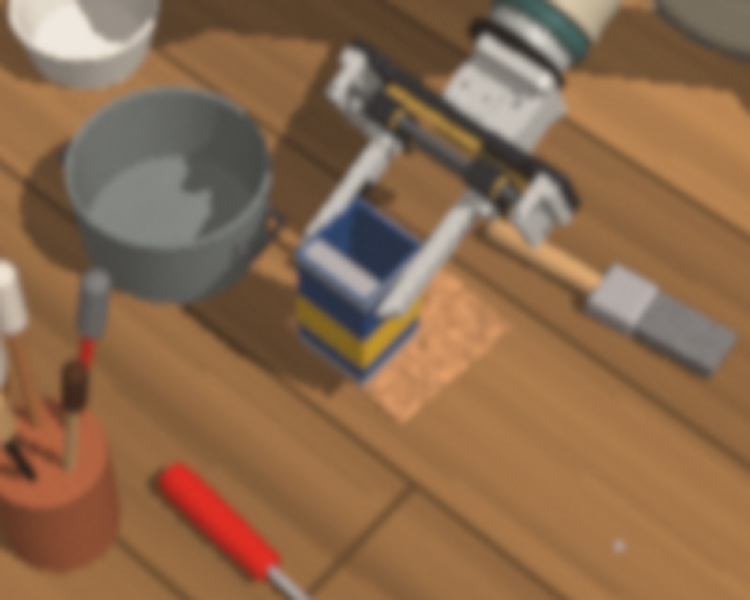

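The crop shows the tin upright over the far edge of the mat. Joint 3 is at its limit, so the mat can't be reached with the tool pointing straight out. I'll yaw the tool to the left instead, so the wrist sits farther out.

```bash
cat >> h.py <<'E'
def pose(c,psi,dep,tilt=0):
    "TCP pose, grasp point c, tool heading psi, dep degrees below horizontal"
    p,d=np.radians([psi,dep]);X=np.array([np.cos(p),np.sin(p),0]);z=np.cos(d)*X-np.sin(d)*np.array([0,0,1])
    return np.array(c)+.019*z, frame(z,[np.sin(p),-np.cos(p),0])
E
python3 - <<'E'
from h import *
s=manip.state();print(s["clock"],s["position"],s["joints"],s["wrist_force"])
print(go(*pose([.53,.0,.19],60,25)))
E
```

```text
11.25 [0.561 0.001 0.119] [-0.319  0.385  2.695  2.816  1.04  -1.551] [ 0.036  0.102 -2.578]
(array([ 4.59, -1.4 , -4.92]), array([ 54.1,   1.9, -26.4]))
```

Request:
{"fn": "servo_tool", "kwargs": {"commands": [4.6, -1.4, -4.9, 0, 0, 0, 255, 4.6, -1.4, -4.9, 0, 0, 0, 255, 4.6, -1.4, -4.9, 6, 0.2, -2.9, 255, 4.6, -1.4, -4.9, 12, 0.4, -5.8, 255, 4.6, -1.4, -4.9, 18, 0.6, -8.8, 255, 4.6, -1.4, -4.9, 24, 0.8, -11.7, 255, 4.6, -1.4, -4.9, 30, 1, -14.6, 255, 4.6, -1.4, -4.9, 36, 1.2, -17.6, 255, 4.6, -1.4, -4.9, 42, 1.5, -20.5, 255, 4.6, -1.4, -4.9, 48, 1.7, -23.4, 255, 4.6, -1.4, -4.9, 54, 1.9, -26.4, 255, 4.6, -1.4, -4.9, 54, 1.9, -26.4, 255]}}

```text
clock: 12.45
position: [0.5422, 0.011, 0.1805]
tcp_rot: [[0.21, 0.865, 0.456], [0.372, -0.502, 0.781], [0.904, 0.006, -0.427]]
wrist_force: [0.6, -0.6, -2.6]
opening: 0.06
grasp_force: 54.9
```

Run:
```python
from h import *
s=manip.state();print(s["clock"],s["position"],s["joints"],s["tcp_rot"],s["wrist_force"])
for h in(.19,.12,.096,.092):print(h,go(*pose([.497,.002,h],60,25)))
```

```text
12.45 [0.542 0.011 0.18 ] [-0.828  0.407  2.066  1.069  1.4   -0.932] [[ 0.21   0.865  0.456]
 [ 0.372 -0.502  0.781]
 [ 0.904  0.006 -0.427]] [ 0.598 -0.609 -2.638]
0.19 (array([-0.41, -3.47, -1.27]), array([0.3, 0.3, 0.2]))
0.12 (array([-6.74, -3.5 ,  1.72]), array([0.3, 0.3, 0.2]))
0.096 (array([-8.91, -3.52,  2.75]), array([0.3, 0.3, 0.2]))
0.092 (array([-9.27, -3.52,  2.92]), array([0.3, 0.3, 0.2]))
```

Request:
{"fn": "servo_tool", "kwargs": {"commands": [-0.4, -3.5, -1.3, 0.3, 0.3, 0.2, 255, -2.2, -3.5, -0.4, 0.3, 0.3, 0.2, 255, -4, -3.5, 0.5, 0.3, 0.3, 0.2, 255, -5.8, -3.5, 1.3, 0.3, 0.3, 0.2, 255, -7.4, -3.5, 2, 0.3, 0.3, 0.2, 255, -8.5, -3.5, 2.6, 0.3, 0.3, 0.2, 255, -8.9, -3.5, 2.7, 0.3, 0.3, 0.2, 255, -8.9, -3.5, 2.7, 0.3, 0.3, 0.2, 255, -8.9, -3.5, 2.7, 0.3, 0.3, 0.2, 255]}}

```text
clock: 13.35
position: [0.5019, 0.0213, 0.0898]
tcp_rot: [[0.213, 0.866, 0.452], [0.361, -0.5, 0.787], [0.908, -0.005, -0.42]]
wrist_force: [1.4, 0.1, -3.0]
opening: 0.0598
grasp_force: 54.9
```

Run:
```python
from h import *
s=manip.state();print(s["clock"],s["position"],s["joints"],s["wrist_force"],s["torque"])
a=viewer.camera("scene");viewer.camera("top")
for n in("tin_mid","tin_mouth"):
    P=tri(*[(c,nets.spot_point(n,c)[0]["xy"]) for c in("scene","top")]);print(n,P)
for h in(.092,.089):print(h,go(*pose([.497,.002,h],60,25)))
cv2.imwrite("pics/c5.png",cv2.resize(a[130:290,200:400],(750,600),interpolation=2)[:,:,::-1])
```

```text
13.35 [0.502 0.021 0.09 ] [-0.882  0.564  2.219  1.086  1.287 -1.216] [ 1.351  0.069 -2.999] [-0.69   0.321 -0.021]
tin_mid [0.498 0.009 0.074]
tin_mouth [0.493 0.012 0.114]
0.092 (array([-0.55,  0.48,  0.07]), array([-0.2, -0.2, -0.2]))
0.089 (array([-0.82,  0.48,  0.19]), array([-0.2, -0.2, -0.2]))
```

View pics/c5.png

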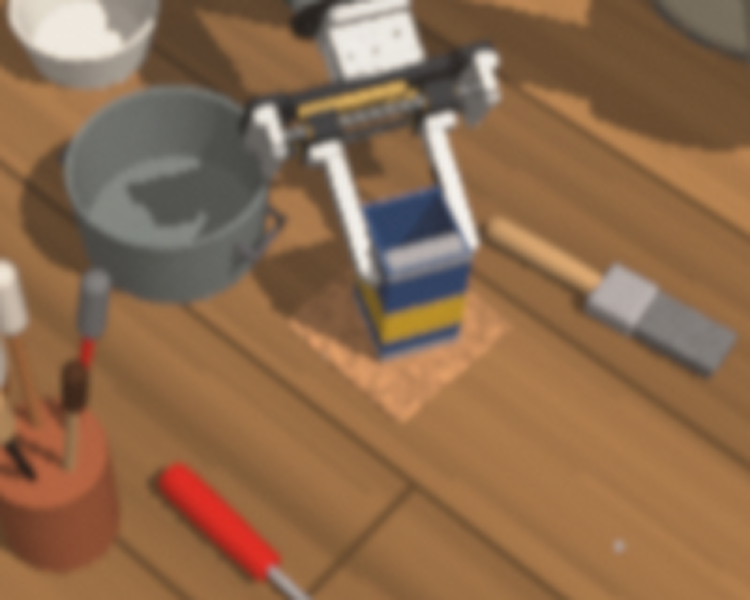

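The crop shows the tin upright just above the mat's centre, with the gripper clear of the pot. I'll lower it slowly.

Request:
{"fn": "servo_tool", "kwargs": {"commands": [-0.2, 0, 0.1, 0, 0, 0, 255, -0.35, 0, 0.15, 0, 0, 0, 255, -0.5, 0, 0.22, 0, 0, 0, 255, -0.5, 0, 0.22, 0, 0, 0, 255]}}

```text
clock: 14.05
position: [0.5027, 0.0208, 0.0856]
tcp_rot: [[0.21, 0.866, 0.453], [0.358, -0.499, 0.789], [0.91, -0.004, -0.415]]
wrist_force: [-2.3, -3.9, 8.7]
opening: 0.0602
grasp_force: 55.0
```

Request:
{"fn": "servo_tool", "kwargs": {"commands": [0, 0, 0, 0, 0, 0, 255, 0, 0, 0, 0, 0, 0, 0, 0, 0, 0, 0, 0, 0, 0, 0, 0, 0, 0, 0, 0, 0, 0, 0, 0, 0, 0, 0, 0, 0, 0, 0, 0, 0, 0, 0, 0, 0, 0, 0, 0, 0, 0]}}

```text
clock: 14.75
position: [0.5021, 0.0209, 0.0835]
tcp_rot: [[0.213, 0.867, 0.451], [0.361, -0.499, 0.788], [0.908, -0.005, -0.419]]
wrist_force: [0.4, 0.2, 0.4]
opening: 0.0938
grasp_force: 0.0
```

Request:
{"fn": "servo_tool", "kwargs": {"commands": [0, 0, -3, 0, 0, 0, 0, 0, 0, -6, 0, 0, 0, 0, 0, 0, -10, 0, 0, 0, 0, 4, 0, -14, 0, 0, 0, 0, 8, 0, -15, 0, 0, 0, 0, 12, 0, -15, 0, 0, 0, 0, 12, 0, -15, 0, 0, 0, 0]}}

```text
clock: 15.45
position: [0.4606, -0.0534, 0.2589]
tcp_rot: [[0.207, 0.867, 0.453], [0.366, -0.498, 0.786], [0.907, 0.003, -0.421]]
wrist_force: [-0.4, 0.7, -0.3]
opening: 0.094
grasp_force: 0.0
```

Run:
```python
from h import *
s=manip.state();print(s["clock"],s["position"],s["joints"],s["wrist_force"],s["torque"])
viewer.camera("scene");viewer.camera("top")
for n in("tin_mid","tin_mouth"):
    P=tri(*[(c,nets.spot_point(n,c)[0]["xy"]) for c in("scene","top")]);print(n,P)
r=nets.cut_out("tin","top")[0];c,_=cv2.findContours(r["mask"].astype(np.uint8),0,2); q=cv2.boxPoints(cv2.minAreaRect(max(c,key=len)))
print(np.array([atz("top",u,.114) for u in q]),r["confidence"])
# regrasp: tool down past vertical by 40 deg: heading 60, depression 130; grasp 33 mm above centre
for c in([.497,.003,.30],[.497,.003,.20],[.497,.003,.092]):print(go(*pose(c,60,130)))
```

```text
15.45 [ 0.461 -0.053  0.259] [-1.055  0.277  2.     0.901  1.648 -0.857] [-0.39   0.713 -0.347] [-0.347  0.165  0.018]
tin_mid [0.496 0.006 0.063]
tin_mouth [0.495 0.014 0.119]
[[ 0.475  0.05   0.114]
 [ 0.536  0.017  0.114]
 [ 0.503 -0.041  0.114]
 [ 0.442 -0.007  0.114]] 0.68
(array([5.14, 0.34, 3.76]), array([  -0.5, -105.3,   -0.1]))
(array([-3.94,  0.42,  7.95]), array([  -0.5, -105.3,   -0.1]))
(array([-13.75,   0.5 ,  12.47]), array([  -0.5, -105.3,   -0.1]))
```

Run:
```python
from h import *
for c in([.4945,.006,.27],[.4945,.006,.092]):print(go(*pose(c,60,125)))
```

```text
(array([2.44, 0.  , 5.3 ]), array([  -0.5, -100.3,   -0.1]))
(array([-13.73,   0.14,  12.75]), array([  -0.5, -100.3,   -0.1]))
```

Request:
{"fn": "servo_tool", "kwargs": {"commands": [2.4, 0, 0, 0, -8, 0, 0, 2.4, 0, 0, 0, -16, 0, 0, 2.4, 0, 1, 0, -24.5, 0, 0, 2.4, 0, 2, 0, -33, 0, 0, 2.4, 0, 3, 0, -41.5, 0, 0, 2.4, 0, 4, 0, -50, 0, 0, 2.4, 0, 5.3, 0, -58.5, 0, 0, 2.4, 0, 5.3, 0, -67, 0, 0, 2.4, 0, 5.3, 0, -75.5, 0, 0, 2.4, 0, 5.3, 0, -84, 0, 0, 2.4, 0, 5.3, 0, -92.5, 0, 0, 2.4, 0, 5.3, -0.5, -100, 0, 0]}}

```text
clock: 17.0
position: [0.4898, -0.0027, 0.2541]
tcp_rot: [[0.409, 0.866, -0.287], [0.708, -0.5, -0.5], [-0.576, 0.002, -0.817]]
wrist_force: [0.7, 0.4, 0.0]
opening: 0.0941
grasp_force: 0.0
```

Run:
```python
from h import *
s=manip.state();print(s["clock"],s["position"],s["joints"],s["wrist_force"],s["torque"])
for c in([.4945,.006,.27],[.4945,.006,.092]):print(go(*pose(c,60,125)))
```

```text
17.0 [ 0.49  -0.003  0.254] [ 0.199  0.373  1.415 -0.457  1.766  0.728] [0.693 0.391 0.041] [ 0.207 -0.141  0.019]
(array([-0.1 , -0.02,  0.03]), array([ 0.1,  0.2, -0. ]))
(array([10.15, -0.05, 14.58]), array([ 0.1,  0.2, -0. ]))
```

Request:
{"fn": "servo_tool", "kwargs": {"commands": [2.5, 0, 3.6, 0, 0, 0, 0, 5, 0, 7.2, 0, 0, 0, 0, 7.5, 0, 10.8, 0, 0, 0, 0, 9.5, 0, 13.6, 0, 0, 0, 0, 10.1, 0, 14.6, 0, 0, 0, 0, 10.1, 0, 14.6, 0, 0, 0, 0, 10.1, 0, 14.6, 0, 0, 0, 0]}}

```text
clock: 17.7
position: [0.49, -0.0043, 0.0782]
tcp_rot: [[0.413, 0.865, -0.284], [0.71, -0.501, -0.495], [-0.571, 0.003, -0.821]]
wrist_force: [-0.5, -0.8, 0.0]
opening: 0.0935
grasp_force: 0.0
```

Request:
{"fn": "servo_tool", "kwargs": {"commands": [0, 0, 0, 0, 0, 0, 255, 0, 0, 0, 0, 0, 0, 255, 0, 0, 0, 0, 0, 0, 255, 0, 0, 0, 0, 0, 0, 255, 0, 0, 0, 0, 0, 0, 255, 0, 0, 0, 0, 0, 0, 255, 0, 0, 0, 0, 0, 0, 255], "force": 55}}

```text
clock: 18.4
position: [0.4891, -0.0041, 0.0779]
tcp_rot: [[0.413, 0.865, -0.284], [0.71, -0.501, -0.495], [-0.571, 0.002, -0.821]]
wrist_force: [-1.8, 2.4, 4.8]
opening: 0.0599
grasp_force: 54.9
```

Run:
```python
from h import *
s=manip.state();print(s["clock"],s["position"],s["joints"],s["wrist_force"],s["torque"],s["grasp_force"])
viewer.camera("scene");viewer.camera("top")
for n in("tin_mid","tin_mouth"):
    P=tri(*[(c,nets.spot_point(n,c)[0]["xy"]) for c in("scene","top") if nets.spot_point(n,c)]);print(n,P)
g=[.4945,.006]
print(go(*pose(g+[.092+.1],60,125)),go(*pose(g+[.092+.1],60,95)))
```

```text
18.4 [ 0.489 -0.004  0.078] [ 0.195  0.516  1.65  -0.451  1.42   0.891] [-1.772  2.373  4.846] [ 0.146  0.088 -0.141] 54.946197867393494
tin_mid [0.499 0.008 0.069]
tin_mouth [0.493 0.005 0.115]
(array([-5.59, -0.02, -8.12]), array([ 0.1, -0.2, -0.1])) (array([-4.64, -0.02, -8.37]), array([ 0.1, 29.8, -0.1]))
```

Request:
{"fn": "servo_tool", "kwargs": {"commands": [-1.4, 0, -2, 0, 0, 0, 255, -2.8, 0, -4, 0, 0, 0, 255, -4.2, 0, -6.2, 0, 0, 0, 255, -5.6, 0, -8.1, 0, 0, 0, 255, -6.7, 0, -9.7, 0, 0, 0, 255, -6.7, 0, -9.7, 0, 0, 0, 255, -6.7, 0, -9.7, 0, 0, 0, 255]}}

```text
clock: 19.6
position: [0.4892, -0.0035, 0.1942]
tcp_rot: [[0.412, 0.866, -0.284], [0.711, -0.501, -0.494], [-0.57, 0.002, -0.822]]
wrist_force: [0.1, -0.5, -1.9]
opening: 0.0597
grasp_force: 54.9
```

Request:
{"fn": "servo_tool", "kwargs": {"commands": [0, 0, 0, 0, 2.5, 0, 255, 0, 0, 0, 0, 5, 0, 255, 0, 0, 0, 0, 7.5, 0, 255, 0, 0, 0, 0, 10, 0, 255, 0, 0, 0, 0, 12.5, 0, 255, 0, 0, 0, 0, 15, 0, 255, 0, 0, 0, 0, 17.5, 0, 255, 0, 0, 0, 0, 20, 0, 255, 0, 0, 0, 0, 22.5, 0, 255, 0, 0, 0, 0, 25, 0, 255, 0, 0, 0, 0, 27.5, 0, 255, 0, 0, 0, 0, 30, 0, 255]}}

```text
clock: 20.8
position: [0.4888, -0.0041, 0.1957]
tcp_rot: [[0.5, 0.865, -0.038], [0.862, -0.501, -0.072], [-0.081, 0.003, -0.997]]
wrist_force: [0.2, 0.7, -2.5]
opening: 0.0595
grasp_force: 54.9
```

Request:
{"fn": "servo_tool", "kwargs": {"commands": [0, 0, 0, 0, 0, 0, 255, 0, 0, 0, 0, 0, 0, 255, 0, 0, 0, 0, 0, 0, 255, 0, 0, 0, 0, 0, 0, 255, 0, 0, 0, 0, 0, 0, 255, 0, 0, 0, 0, 0, 0, 255, 0, 0, 0, 0, 0, 0, 255, 0, 0, 0, 0, 0, 0, 255, 0, 0, 0, 0, 0, 0, 255, 0, 0, 0, 0, 0, 0, 255, 0, 0, 0, 0, 0, 0, 255]}}

```text
clock: 21.9
position: [0.4892, -0.0037, 0.1953]
tcp_rot: [[0.499, 0.866, -0.04], [0.862, -0.501, -0.074], [-0.084, 0.002, -0.996]]
wrist_force: [0.4, 1.0, -2.5]
opening: 0.0597
grasp_force: 54.9
```

Run:
```python
from h import *
F=[]
for i in range(8): viewer.camera("scene");s=manip.state();F.append(np.r_[s["wrist_force"],s["torque"]])
print(np.mean(F,0),np.std(F,0))
print(s["clock"],s["position"],s["joints"])
viewer.camera("top")
for n in("tin_mid","tin_mouth"):
    P=tri(*[(c,nets.spot_point(n,c)[0]["xy"]) for c in("scene","top") if nets.spot_point(n,c)]);print(n,P)
```

```text
[ 0.253  0.244 -2.373 -0.002 -0.063  0.007] [0.438 0.4   0.585 0.034 0.03  0.031]
22.3 [ 0.489 -0.004  0.195] [-0.088  0.178  1.667 -0.079  1.331  0.457]
tin_mid [0.614 0.013 0.334]
tin_mouth [ 0.486 -0.01   0.233]
```

The hold reads 2.4 N, where six balls would give about 3.7 N. So there are two balls and they go in the bowl.

Run:
```python
from h import *
b=np.array([.4565,-.3645]);p=np.radians(80);h=np.array([np.cos(p),np.sin(p)])
g=b+.03*h
print(g,go(*pose([*g,.20],80,95)),go(*pose([*g,.115],80,20)))
```

```text
[ 0.462 -0.335] (array([-29.97,  14.26,   3.98]), array([ -1.6,  -0.2, -20. ])) (array([-27.54,  13.58,  11.06]), array([ 11.7,  74. , -18.1]))
```

Request:
{"fn": "servo_tool", "kwargs": {"commands": [-1.5, 0.7, 0.2, 0, 0, -1, 255, -4, 1.9, 0.5, 0, 0, -2.7, 255, -7.2, 3.4, 0.8, -0.4, 0, -4.8, 255, -10.4, 5, 1.2, -0.6, 0, -7, 255, -13.6, 6.5, 1.6, -0.8, 0, -9, 255, -16.8, 8, 2.1, -1, 0, -11.2, 255, -20, 9.5, 2.6, -1.2, 0, -13.3, 255, -23.2, 11, 3.1, -1.3, 0, -15.5, 255, -26.2, 12.5, 3.5, -1.5, 0, -17.5, 255, -28.5, 13.6, 3.8, -1.6, 0, -19, 255, -30, 14.2, 4, -1.6, 0, -20, 255, -30, 14.2, 4, -1.6, 0, -20, 255]}}

```text
clock: 23.95
position: [0.4604, -0.3387, 0.1805]
tcp_rot: [[0.176, 0.984, -0.014], [0.981, -0.176, -0.084], [-0.085, 0.001, -0.996]]
wrist_force: [0.5, -0.3, -3.1]
opening: 0.0598
grasp_force: 54.9
```

Run:
```python
from h import *
b=np.array([.4565,-.3645]);p=np.radians(80);h=np.array([np.cos(p),np.sin(p)])
g=b+.03*h
s=manip.state();print(s["clock"],s["position"],s["joints"],s["wrist_force"])
for z,d in((.16,57),(.115,20),(.115,14)): print(go(*pose([*g,z],80,d)))
```

```text
23.95 [ 0.46  -0.339  0.181] [-0.706  0.266  1.586 -0.077  1.247 -0.506] [ 0.454 -0.336 -3.121]
(array([1.73, 0.06, 3.51]), array([ 0.1, 37.9, -0.1]))
(array([2.78, 0.06, 6.99]), array([ 0.1, 74.9, -0.1]))
(array([2.83, 0.06, 6.8 ]), array([ 0.1, 80.9, -0.1]))
```

Request:
{"fn": "servo_tool", "kwargs": {"commands": [0.3, 0, 0.6, 0, 6.5, 0, 255, 0.6, 0, 1.2, 0, 13, 0, 255, 0.9, 0, 1.8, 0, 19, 0, 255, 1.2, 0, 2.4, 0, 25.5, 0, 255, 1.5, 0, 3, 0, 32, 0, 255, 1.7, 0.1, 3.5, 0, 38, 0, 255, 2, 0.1, 4.3, 0, 45, 0, 255, 2.2, 0.1, 5, 0, 52, 0, 255, 2.5, 0.1, 5.7, 0, 59, 0, 255, 2.7, 0.1, 6.4, 0, 66, 0, 255, 2.8, 0.1, 7, 0, 72, 0, 255, 2.8, 0.1, 7, 0, 75, 0, 255]}}

```text
clock: 25.15
position: [0.4657, -0.3151, 0.1055]
tcp_rot: [[0.062, 0.985, 0.163], [0.331, -0.174, 0.928], [0.942, -0.003, -0.336]]
wrist_force: [-0.7, 0.6, -1.4]
opening: 0.0596
grasp_force: 54.9
```

Request:
{"fn": "servo_tool", "kwargs": {"commands": [0, 0, 0, 0, 3, 0, 255, 0, 0, 0, 0, 6, 0, 255, 0, 0, 0, 0, 6, 0, 255, 0, 0, 0, 0, 6, 0, 255, 0, 0, 0, 0, 6, 0, 255, 0, 0, 0, 0, 6, 0, 255, 0, 0, 0, 0, 6, 0, 255, 0, 0, 0, 0, 6, 0, 255]}}

```text
clock: 25.95
position: [0.4657, -0.315, 0.1092]
tcp_rot: [[0.04, 0.985, 0.169], [0.237, -0.173, 0.956], [0.971, 0.001, -0.24]]
wrist_force: [-0.4, -1.3, -1.4]
opening: 0.0599
grasp_force: 54.9
```

Run:
```python
from h import *
F=[]
for i in range(6): a=viewer.camera("scene");s=manip.state();F.append(s["wrist_force"])
print(np.mean(F,0));print(s["clock"],s["position"],s["joints"],s["tcp_rot"])
b=viewer.camera("top")
cv2.imwrite("pics/c6.png",np.hstack([cv2.resize(a[80:240,150:310],(400,400)),cv2.resize(b[170:330,360:520],(400,400))])[:,:,::-1])
```

```text
[-0.139 -0.03  -1.665]
26.25 [ 0.466 -0.315  0.109] [-1.132  0.928  1.325  0.684  2.055 -1.042] [[ 0.041  0.985  0.169]
 [ 0.236 -0.174  0.956]
 [ 0.971  0.001 -0.239]]
```

View pics/c6.png

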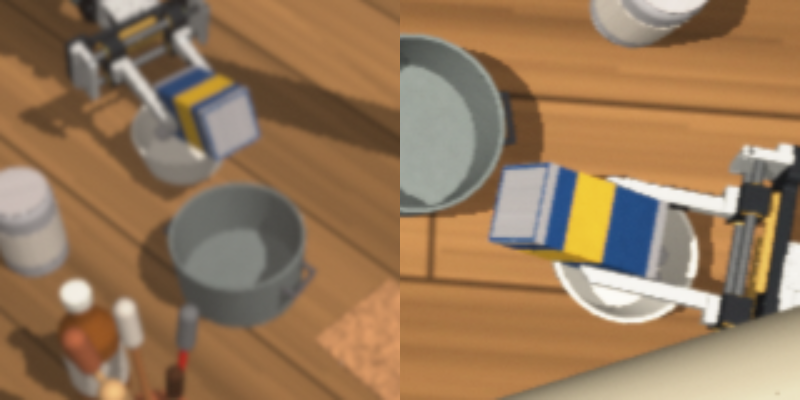

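The crop shows the tin inverted over the bowl, but the ball count can't be seen. The load has dropped to about 1.6 N. I'll tip further and measure again.

Request:
{"fn": "servo_tool", "kwargs": {"commands": [0.3, 0, 0, 0, 5, 0, 255, 0.8, 0, 0, 0, 10, 0, 255, 1, 0, 0, 0, 15, 0, 255, 1, 0, 0, 0, 15, 0, 255, 1, 0, 0, 0, 15, 0, 255, 1, 0, 0, 0, 15, 0, 255, 1, 0, 0, 0, 15, 0, 255, 1, 0, 0, 0, 15, 0, 255]}}

```text
clock: 27.1
position: [0.4661, -0.3128, 0.1193]
tcp_rot: [[-0.005, 0.985, 0.173], [-0.018, -0.173, 0.985], [1.0, 0.002, 0.018]]
wrist_force: [-0.7, 0.2, -1.4]
opening: 0.0599
grasp_force: 54.9
```

Run:
```python
from h import *
F=[]
for i in range(24): a=viewer.camera("scene");s=manip.state();F.append(s["wrist_force"])
print(np.mean(F,0),np.std(F,0)/5);print(s["clock"],s["position"],s["joints"],s["tcp_rot"])
g=s["position"]-.019*np.array(s["tcp_rot"])[:,2]
for z,d in((.2,57),(.24,125)): print(go(*pose([g[0],g[1],z],80,d)))
```

```text
[ 0.062 -0.038 -1.538] [0.1   0.109 0.101]
28.3 [ 0.466 -0.313  0.118] [-1.138  1.047  1.311  0.788  2.207 -1.047] [[-0.004  0.985  0.173]
 [-0.02  -0.174  0.985]
 [ 1.     0.001  0.02 ]]
(array([ 6.58,  0.  , -0.73]), array([  0. , -58.2,   0. ]))
(array([10.65,  0.01, -2.77]), array([   0. , -126.2,    0. ]))
```

The load is down 0.8 N, so both balls are out. I'll bring the tin upright again and carry it back to the mat.

Request:
{"fn": "servo_tool", "kwargs": {"commands": [2, 0, 0, 0, -8, 0, 255, 4, 0, 0, 0, -16, 0, 255, 5.5, 0, -0.3, 0, -24.5, 0, 255, 6.5, 0, -0.6, 0, -33, 0, 255, 7.5, 0, -0.7, 0, -41.5, 0, 255, 8, 0, -0.7, 0, -50, 0, 255, 8.5, 0, -0.7, 0, -58.5, 0, 255, 9, 0, -1, 0, -67, 0, 255, 9.5, 0, -1.3, 0, -75.5, 0, 255, 10, 0, -1.6, 0, -84, 0, 255, 10.4, 0, -2, 0, -92.5, 0, 255, 10.6, 0, -2.4, 0, -101, 0, 255]}}

```text
clock: 29.5
position: [0.461, -0.3379, 0.2258]
tcp_rot: [[0.172, 0.985, -0.028], [0.969, -0.174, -0.174], [-0.176, 0.003, -0.984]]
wrist_force: [-0.9, -0.2, -2.9]
opening: 0.0598
grasp_force: 54.9
```

Run:
```python
from h import *
s=manip.state();print(s["clock"],s["position"],s["joints"],s["tcp_rot"])
print(go(*pose([.495,.004,.2],60,125)))
```

```text
29.5 [ 0.461 -0.338  0.226] [-0.648  0.221  1.546 -0.162  1.295 -0.435] [[ 0.172  0.985 -0.028]
 [ 0.969 -0.174 -0.174]
 [-0.176  0.003 -0.984]]
(array([33.45, -2.99, -1.78]), array([  7.9, -24.6,  18.5]))
```

Request:
{"fn": "servo_tool", "kwargs": {"commands": [2, -0.2, -0.1, 0.5, -1.5, 1, 255, 5, -0.5, -0.3, 1.2, -3.7, 2.8, 255, 8.5, -0.8, -0.5, 2, -6.2, 4.7, 255, 12, -1.1, -0.6, 2.8, -8.8, 6.6, 255, 15.5, -1.4, -0.8, 3.6, -11.4, 8.6, 255, 19, -1.7, -1, 4.5, -14, 10.5, 255, 22.5, -2, -1.2, 5.3, -16.5, 12.4, 255, 26, -2.3, -1.4, 6.1, -19, 14.4, 255, 29.5, -2.6, -1.6, 7, -21.7, 16.3, 255, 32, -2.9, -1.7, 7.6, -23.5, 17.7, 255, 33.4, -3, -1.8, 7.9, -24.6, 18.5, 255, 33.4, -3, -1.8, 7.9, -24.6, 18.5, 255]}}

```text
clock: 30.7
position: [0.4891, -0.0037, 0.1833]
tcp_rot: [[0.405, 0.868, -0.289], [0.715, -0.497, -0.491], [-0.57, -0.008, -0.822]]
wrist_force: [1.2, -0.5, -1.7]
opening: 0.0594
grasp_force: 54.9
```

Run:
```python
from h import *
viewer.camera("scene");viewer.camera("top")
for n in("tin_mid","tin_mouth"):
    P=tri(*[(c,nets.spot_point(n,c)[0]["xy"]) for c in("scene","top") if nets.spot_point(n,c)]);print(n,P)
s=manip.state();print(s["clock"],s["position"],s["wrist_force"])
for z in (.12,.098,.0935): print(go(*pose([.495,.004,z],60,125)))
```

```text
tin_mid [0.498 0.004 0.164]
tin_mouth [0.496 0.009 0.209]
31.2 [ 0.489 -0.007  0.185] [ 0.017  0.325 -2.353]
(array([ 4.68, -0.01,  6.55]), array([-0.2, -0.3,  0.1]))
(array([ 5.93, -0.  ,  8.36]), array([-0.2, -0.3,  0.1]))
(array([ 6.19, -0.  ,  8.73]), array([-0.2, -0.3,  0.1]))
```

Run:
```python
from h import *
F=[]
for i in range(24): a=viewer.camera("top");F.append(manip.state()["wrist_force"])
print(np.mean(F,0),np.std(F,0)/5)
b=viewer.camera("scene")
cv2.imwrite("pics/c7.png",np.hstack([cv2.resize(b[100:170,190:260],(390,390),interpolation=2),cv2.resize(a[235:305,415:485],(390,390),interpolation=2)])[:,:,::-1])
```

```text
[-0.007  0.208 -1.611] [0.089 0.088 0.071]
```

View pics/c7.png

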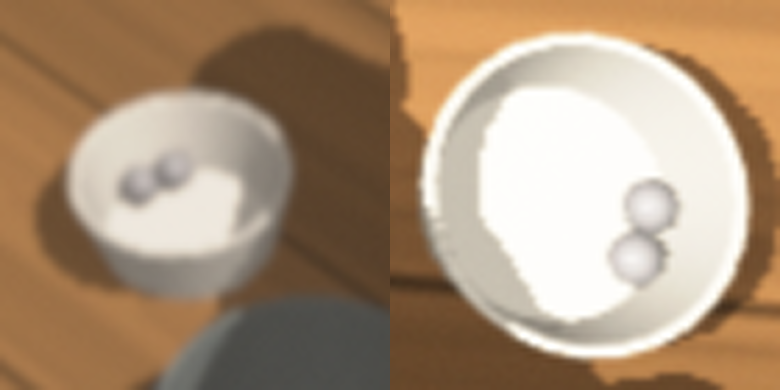

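Request:
{"fn": "servo_tool", "kwargs": {"commands": [1.5, 0, 2.2, -0.2, -0.3, 0, 255, 3, 0, 4.3, -0.2, -0.3, 0, 255, 4.7, 0, 6.5, -0.2, -0.3, 0, 255, 5.5, 0, 7.7, -0.2, -0.3, 0, 255, 5.8, 0, 8.2, -0.2, -0.3, 0, 255, 5.9, 0, 8.4, -0.2, -0.3, 0, 255, 5.9, 0, 8.4, -0.2, -0.3, 0, 255, 5.9, 0, 8.4, -0.2, -0.3, 0, 255]}}

```text
clock: 33.25
position: [0.4901, -0.0053, 0.0829]
tcp_rot: [[0.408, 0.867, -0.285], [0.711, -0.497, -0.497], [-0.573, 0.0, -0.819]]
wrist_force: [1.1, -0.7, -1.9]
opening: 0.0598
grasp_force: 54.9
```

Both crops show exactly two balls in the bowl, at (140,183) and (173,168) in the scene crop and (650,207) and (637,257) in the top crop. I'll set the tin down now.

Request:
{"fn": "servo_tool", "kwargs": {"commands": [0.1, 0, 0.15, 0, 0, 0, 255, 0.2, 0, 0.3, 0, 0, 0, 255, 0.3, 0, 0.43, 0, 0, 0, 255, 0.3, 0, 0.43, 0, 0, 0, 255]}}

```text
clock: 33.65
position: [0.4896, -0.0054, 0.078]
tcp_rot: [[0.407, 0.867, -0.286], [0.71, -0.498, -0.498], [-0.574, -0.001, -0.819]]
wrist_force: [0.1, 1.1, 4.8]
opening: 0.0598
grasp_force: 54.9
```

Contact. I'll release the tin and rise straight up.

Request:
{"fn": "servo_tool", "kwargs": {"commands": [0, 0, 0, 0, 0, 0, 0, 0, 0, 0, 0, 0, 0, 0, 0, 0, 0, 0, 0, 0, 0, 0, 0, 0, 0, 0, 0, 0, 0, 0, 0, 0, 0, 0, 0, 0, 0, 0, 0, 0, 0, 0, 0]}}

```text
$.commands: bad value
```

Request:
{"fn": "servo_tool", "kwargs": {"commands": [-1.5, 0, -2.2, 0, 0, 0, 0, -4, 0, -5.7, 0, 0, 0, 0, -6.5, 0, -9.3, 0, 0, 0, 0, -9, 0, -12.8, 0, 0, 0, 0, -11, 0, -16, 0, 0, 0, 0, -11, 0, -16, 0, 0, 0, 0, -11, 0, -16, 0, 0, 0, 0, -11, 0, -16, 0, 0, 0, 0]}}

```text
clock: 34.45
position: [0.4898, -0.004, 0.2697]
tcp_rot: [[0.405, 0.867, -0.289], [0.711, -0.497, -0.497], [-0.575, -0.004, -0.818]]
wrist_force: [0.7, -0.0, -0.3]
opening: 0.0941
grasp_force: 0.0
```

Run:
```python
from h import *
s=manip.state();print(s["clock"],s["position"],s["opening"])
viewer.camera("scene");viewer.camera("top")
P={n:tri(*[(c,nets.spot_point(n,c)[0]["xy"]) for c in("scene","top")]) for n in("tin_mid","tin_mouth")};print(P)
if np.hypot(*(P["tin_mid"][:2]-[.497,.002]))<.03 and P["tin_mouth"][2]>.1: print(ticket.close_job())
```

```text
34.45 [ 0.49  -0.004  0.27 ] 0.09413403101524703
{'tin_mid': array([0.49 , 0.006, 0.066]), 'tin_mouth': array([0.491, 0.006, 0.107])}
the job is handed in; nothing more can be done
None
```

I handed the job in with both balls in the white bowl, the pot left empty, and the tin standing upright on the cork mat about 8 mm from its centre (last camera fix). One slip: my separate release call was refused as malformed, so the gripper opened during the upward move instead of before it. I don't have the verdict: handing in returned no result.

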